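# Line up the bin pivot's castle nut

### The arm

A 6-joint arm with a two-finger parallel gripper is mounted at the origin on the work surface. World frame = base frame: x ahead of the robot, y to its left, z up, the work surface at z = 0. Lengths are in m, angles in degrees, forces in N, time in s.
With the tool pointing down it reaches from about 0.375 to 0.9 m from the base axis. Payload 3.1 kg.
Tool frame: the origin (TCP) lies at the centre of the arm's flange, where the gripper is bolted on; the fingertips stand 182 mm ahead of it and the grasp point (between the pads) lies 164 mm ahead of it; x points along the fingers, z is the direction in which the jaws open and shut, and the axes are right-handed (so a half turn about x gives the same grasp; the last joint's range is limited). The gripper opens to 87 mm and grips with 3 to 60 N. Pads are 19 mm wide; open, the fingers measure 117 mm over their backs; the gripper's body (75 mm by 190 mm) begins 51 mm behind the grasp point.
Start: joints at [-78.409, 30.224, 82.088, -0, 67.689, -10.227], TCP at [0.232, -0.58, 0.405] pointing down, gripper open.
Joint ranges: [-176.69, 176.69], [-43.24, 126.21], [12.49, 139.97], [-82, 262], [0, 151.66], [-163.58, 163.58]. Speed limits (degrees/s): [159.86, 159.86, 180, 180, 180, 180].

### API

Orientations are given as a 3x3 rotation matrix whose columns are the frame's x, y, z axes.
In Python, from rig import bot gives the robot as it stands.
- The arm moves only by the shell command python3 -m crank 'ROWS' [OPENING]. ROWS is JSON, a list of rows, each an object with "offset": the shift along the tool's x, y, z in m, a list of three; "spin": the turn about the tool's x in rad. A call has 1 to 12 rows; each row shifts and turns the commanded pose from where the row before left it, along the tool's axes as they then stand; what a row does not reach is not made up. A row lasts 1/10 s, in which the tool goes at most 50 mm and 8.59 degrees, less where a joint would pass 70% of its speed; a pose out of reach is approached as far as the arm can. A call is refused whole if a number of a shift passes 0.05 or a number of a turn 0.15, either way. A call with a gripper value outside its range is refused whole. OPENING is the finger opening in m, from 0 to 0.087, set as the call begins (- or left out, the last holds). The fingers move at their own pace and stop on an object; the grip force is fixed at half the most. Time passes only in rows, so rows that do not move let the fingers close. It gives the time, the measured TCP pose, the force and the opening at its end, in the units of the state.
- bot.read_state(): the state, without advancing time (a new reading comes with each control period).
- bot.capture(name): name is "scene" or "top"; returns a dict with "pixels" (420x560x3 uint8, blue, green, red), "depth" (420x560 float32, m along the optical axis (not along the pixel's ray), 0 where there is no reading), "K" (3x3 intrinsics, pixels), "world_to_cam" (4x4, takes a point from world to camera coordinates). Camera axes: x right, y up, looking along -z (the intrinsics and any distortion apply to the point x, -y, -z); pixel columns grow to the right and rows downward; lengths in m; the calibration is good to about 2 mm. A picture is of the moment at which its call begins.
- bot.hand_in(): hands the job in, once; it reports no verdict.
Trained networks look in a picture, given as the dict that the camera call returned (one of the last four; its "shot" number tells which), for a name from the list of things; names that differ only in an ending like _2 or _b are one class to them, and where a whole thing is asked for, a point or a joint stands for the part that bears it (a point fixed in the world has none). Each returns a list of dicts, best first, with "p" (0 to 1); they miss things now and then, are a little off and sometimes report something else, mostly with a low value. They report only what shows in the picture. A call takes as long as a camera call.
- bot.regions_of(label, picture): "region" (420x560 bool, what is visible of it) and "extent" ([centre column, centre row, width, height] in pixels, round what is visible of it).
The state is a dict: "time_s": time; "joint_positions": joint angles; "qvel": joint speeds; "tau": joint torques, N m; "position": TCP position; "tcp_rot": TCP orientation; "force": force on the tool from outside, world axes, zero at the start; "moment": the same for the moment, N m; "opening": opening from 0.0 (shut) to 1.0 (fully open).
Only numpy, scipy, OpenCV 4.12 (cv2) and the standard library are available. Lean on these libraries where they do the work, as an engineer would, in place of code of your own. Each camera call takes 0.05 s, during which the arm holds its last target.

### The job

In the cubby, one of the tilt-out bin's two pivots still has no cotter pin: tighten its castle nut clockwise (seen from above), then turn it that little further until its red-marked slot lines up with the yellow line that shows the cotter hole, ready for the pin. Do not run well past the line and back off; let go of the nut when it is lined up, and leave the pivot that is already pinned alone.

Things in the scene. Friction and masses are not known exactly. Their poses are not given: they have to be found in the camera images.
- castle_nut (a joint): Angle of the loose castle nut, rad; grows as it is turned clockwise seen from above (tightened). Starts between 0 and 0.4, is tight from 0.9 on; at 1.3 the red slot is lined up with the yellow line (nut yaw relative to the pivot = 1.3 minus this value). The nut keeps its height. It turns stiffly (0.12 rising to 0.2 N m) and stays where it is left.
- nut_centre (a point): Centre of the loose metal nut's hexagon (46 mm across flats, 24 high), on its axis, 58 mm above the work surface. x turns with the nut: level, square to a flat, through the red-painted slot; z up. On the hexagon: crown 12 mm high, six 7 mm slots, each over a flat's middle; stud's end 28 mm above this point. Below: black spacer 32 mm wide, 16 high; fingertips may reach 10 mm below the hexagon.
- pivot: Fixed pivot to work on, no pin: white pad 120 x 110 x 18 mm, steel plate, grey bin ear 110 x 66 mm (top 30 mm above the work surface), spacer, upright 20 mm stud with the loose nut. Origin: centre of the underside, under the stud. x: level, along the cotter hole towards the yellow line on the ear (26 to 54 mm from the axis; a short one on the stud's end runs the same way); z up.
- pinned_pivot: The finished pivot, fixed, left or right, same shape and size, with a brass cotter pin through its nut's slots and the stud (sticks out 34 to 45 mm from the axis, 76 mm above the work surface). Origin: centre of the underside, under the stud; x along its yellow line, z up. Not to be touched.

How it is judged:
By the outcome, as a careful person would: the job done as asked, in the order asked, and still so for the second after the job is handed in, with the robot touching nothing.
It also fails if it takes over 32 s, if anything falls off the work surface, if the arm or the gripper's body presses on something with over 40 N, if the wrist force passes 120 N, or if a joint passes its speed limit or range.

## Working session

There is one attempt and no reset: what is moved stays moved. The work goes in short steps, Python scripts to look and compute and a shell command to move; the robot and the scene stay as the last step left them, time stands still between calls to the robot, and variables do not carry over. Pictures are saved under pics/ and viewed, and the job is handed in when it is done.

```bash
ls; mkdir -p pics; cat > h.py <<'E'
import cv2,numpy as np
from rig import bot
def save(p,n,crop=None,s=1):
    im=p["pixels"]
    if crop: im=im[crop[1]:crop[3],crop[0]:crop[2]]
    im=cv2.resize(im,None,fx=s,fy=s,interpolation=cv2.INTER_CUBIC) if s!=1 else im
    cv2.imwrite("pics/"+n+".png",im)
def world(p,u,v,d=None,z=None):
    K=p["K"];T=np.linalg.inv(p["world_to_cam"])
    r=np.array([(u-K[0,2])/K[0,0],-(v-K[1,2])/K[1,1],-1.])
    if z is not None:
        o=T[:3,3];w=T[:3,:3]@r;return o+w*(z-o[2])/w[2]
    if d is None:d=p["depth"][int(round(v)),int(round(u))]
    return T[:3,:3]@(r*d)+T[:3,3]
def proj(p,X):
    c=p["world_to_cam"]@np.append(X,1);K=p["K"]
    return K[0,0]*c[0]/-c[2]+K[0,2],K[1,1]*-c[1]/-c[2]+K[1,2]
E
python3 - <<'E'
from h import *
import pickle
for n in("scene","top"):
    p=bot.capture(n);save(p,n+"0");pickle.dump(p,open(n+"0.pkl","wb"))
    print(n,p["K"].tolist(),np.linalg.inv(p["world_to_cam"]).round(3).tolist(),p.keys())
    for l in("castle_nut","pivot","pinned_pivot"):
        for r in bot.regions_of(l,p)[:3]:print(l,r["p"],r["extent"])
s=bot.read_state();print(s)
E
```

```text
pics
scene [[483.30726191704275, 0.0, 276.5640941875453], [0.0, 483.30726191704275, 217.34338445776652], [0.0, 0.0, 1.0]] [[0.287, -0.615, 0.734, 1.165], [0.958, 0.174, -0.229, -0.167], [0.013, 0.769, 0.639, 0.565], [0.0, 0.0, 0.0, 1.0]] dict_keys(['pixels', 'depth', 'K', 'world_to_cam', 'shot'])
castle_nut 0.77 [352.1, 207.7, 29.9, 32.5]
pivot 0.64 [348.1, 232.5, 86.4, 72.7]
pinned_pivot 0.77 [157.7, 255.5, 94.3, 89.0]
pinned_pivot 0.4 [352.8, 208.2, 29.1, 28.2]
top [[413.86751114289234, 0.0, 282.58333048803115], [0.0, 413.86751114289234, 213.3931802132911], [0.0, 0.0, 1.0]] [[-0.013, 0.994, -0.106, 0.502], [-1.0, -0.012, 0.004, 0.003], [0.003, 0.106, 0.994, 0.76], [0.0, 0.0, 0.0, 1.0]] dict_keys(['pixels', 'depth', 'K', 'world_to_cam', 'shot'])
pivot 0.6 [207.2, 205.3, 65.0, 73.6]
pinned_pivot 0.72 [386.7, 217.8, 76.2, 76.2]
{'time_s': 0.4, 'joint_positions': array([-7.84094415e+01,  3.02325966e+01,  8.20978444e+01, -2.53138099e-03,
        6.76897084e+01, -1.02257478e+01]), 'qvel': array([-0.03304753, -0.07281597, -0.03265065,  0.08318668, -0.04889114,
        0.06435846]), 'tau': array([-5.44695304e-04, -4.39504409e+01, -1.76655954e+01,  6.33672578e-02,
        5.30627870e-02, -7.17149305e-05]), 'position': array([ 0.23229425, -0.58015358,  0.40459433]), 'tcp_rot': array([[-1.10697129e-04,  9.28373864e-01,  3.71647624e-01],
       [ 3.36290040e-04,  3.71647639e-01, -9.28373803e-01],
       [-9.99999937e-01,  2.22130798e-05, -3.53343211e-04]]), 'force': array([-0.3627446 , -0.25256089, -0.34367922]), 'moment': array([0.00526448, 0.0278284 , 0.03874345]), 'opening': 0.9980076257001802}
```

View pics/scene0.png

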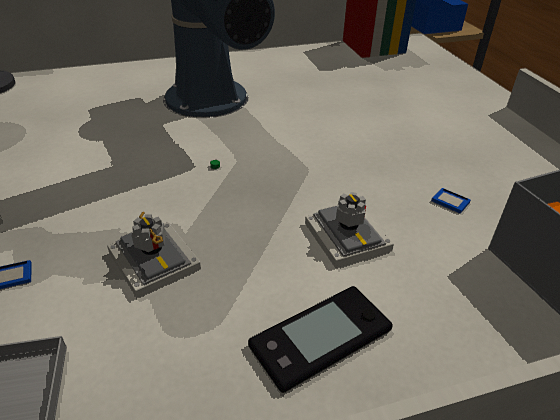

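View pics/top0.png

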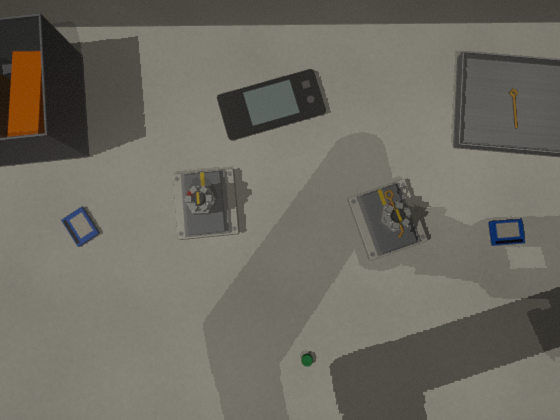

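```bash
python3 - <<'E'
from h import *
import pickle
p=pickle.load(open("top0.pkl","rb"));save(p,"top0z",(150,140,290,260),5)
p=pickle.load(open("scene0.pkl","rb"));save(p,"scene0z",(290,170,410,290),5)
E
```

```text
(no output)
```

View pics/scene0z.png

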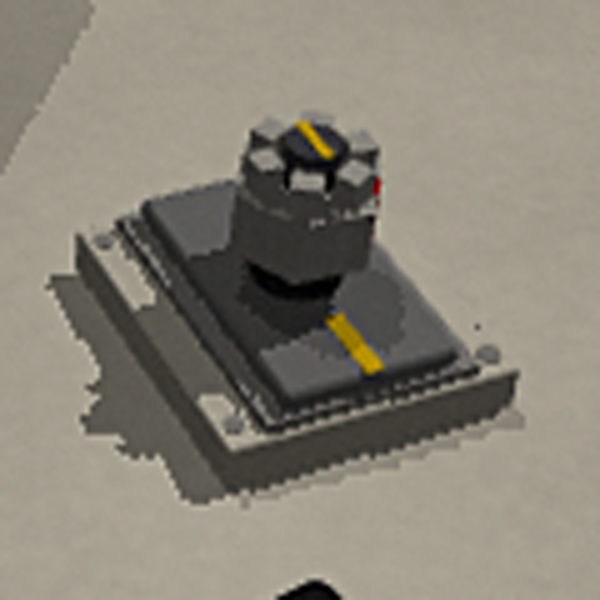

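View pics/top0z.png

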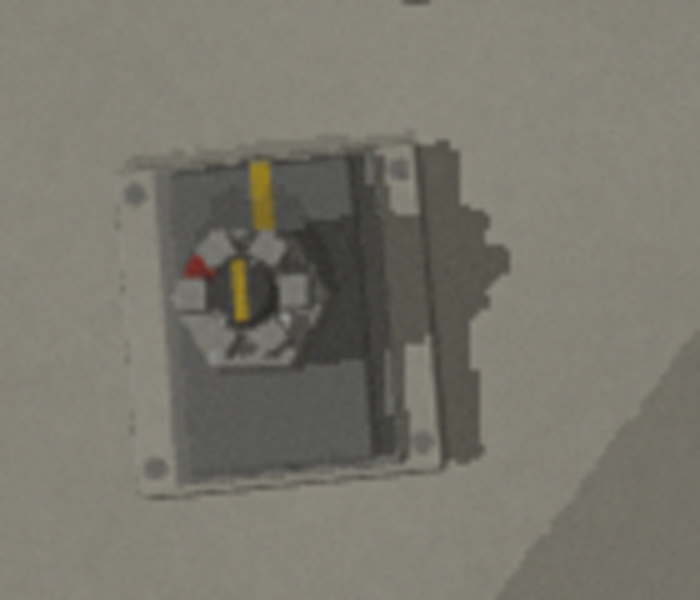

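Scene view: the loose nut is the right-hand one (about 352,208), with its yellow ear line running down-right. In the top view it is at about (200,197). The line points up (+x) and the red slot is at the upper left (~(189,193)), roughly 60-70° counter-clockwise. The pinned pivot is at about (395,215) in the top view.

```bash
cat > m.py <<'E'
from h import *
def comps(p,box,kind):
    hsv=cv2.cvtColor(p["pixels"],cv2.COLOR_BGR2HSV)
    h,s,v=[hsv[...,i].astype(int) for i in range(3)]
    m=((h>18)&(h<32)&(s>140)&(v>90)) if kind=="y" else (((h<8)|(h>172))&(s>150)&(v>70))
    k=np.zeros_like(m);k[box[1]:box[3],box[0]:box[2]]=1;m&=k
    n,l,st,c=cv2.connectedComponentsWithStats(m.astype(np.uint8),connectivity=8)
    return [(st[i,4],c[i],np.argwhere(l==i)[:,::-1]) for i in range(1,n) if st[i,4]>=3]
E
python3 - <<'E'
from m import *
import pickle
t=pickle.load(open("top0.pkl","rb"));s=pickle.load(open("scene0.pkl","rb"))
for n,p,b in(("top",t,(150,140,290,260)),("scene",s,(290,170,410,290))):
  for k in "yr":
    for a,c,px in comps(p,b,k):
      z=0.03
      W0=world(p,*c,z=.030);W1=world(p,*c,z=.086);Wr=world(p,*c,z=.076)
      P=np.array([world(p,*q,z=.03 if k=="y" else .076)[:2] for q in px]);Q=P-P.mean(0)
      w,V=np.linalg.eigh(Q.T@Q);d=V[:,1]
      print(n,k,a,c.round(1),"z.03",W0.round(4),"z.086",W1.round(4),"z.076",Wr.round(4),"dir",np.degrees(np.arctan2(d[1],d[0])).round(1),"ext",np.ptp(Q@d).round(4),"depthpt",np.mean([world(p,*q) for q in px if p["depth"][q[1],q[0]]>0],axis=0).round(4))
  for l in("castle_nut","pivot"):pass
# nut top: high points
for n,p,b in(("top",t,(150,140,290,260)),("scene",s,(290,170,410,290))):
  pts=np.array([world(p,u,v) for v in range(b[1],b[3]) for u in range(b[0],b[2]) if p["depth"][v,u]>0])
  for lo,hi in((.063,.074),(.076,.084),(.084,.092),(.026,.034),(.015,.022)):
    q=pts[(pts[:,2]>lo)&(pts[:,2]<hi)]
    if len(q):print(n,lo,len(q),q.mean(0).round(4),((q.min(0)+q.max(0))/2).round(4),np.ptp(q,axis=0).round(4))
E
```

```text
top y 44 [201.8 178.5] z.03 [0.6441 0.1438 0.03  ] z.086 [0.6332 0.133  0.086 ] z.076 [0.6351 0.1349 0.076 ] dir -174.8 ext 0.0219 depthpt [0.6438 0.1436 0.0313]
top y 28 [197.5 197.4] z.03 [0.61   0.1513 0.03  ] z.086 [0.6017 0.1399 0.086 ] z.076 [0.6032 0.1419 0.076 ] dir -175.2 ext 0.0201 depthpt [0.6016 0.1398 0.0866]
top r 9 [189.1 193.2] z.03 [0.6177 0.1663 0.03  ] z.086 [0.6089 0.1538 0.086 ] z.076 [0.6104 0.156  0.076 ] dir 59.1 ext 0.0061 depthpt [0.6112 0.157  0.0713]
scene y 23 [352.3 197.1] z.03 [0.5319 0.1743 0.03  ] z.086 [0.5981 0.1386 0.086 ] z.076 [0.5863 0.1449 0.076 ] dir -174.3 ext 0.0226 depthpt [0.595  0.1402 0.0834]
scene y 53 [360.7 238.5] z.03 [0.6401 0.1422 0.03  ] z.086 [0.695  0.1098 0.086 ] z.076 [0.6852 0.1156 0.076 ] dir -175.9 ext 0.028 depthpt [0.6412 0.1415 0.0312]
scene r 3 [365. 207.] z.03 [0.5651 0.1845 0.03  ] z.086 [0.6278 0.1477 0.086 ] z.076 [0.6166 0.1543 0.076 ] dir 155.3 ext 0.0053 depthpt [0.6117 0.1571 0.0716]
top 0.063 287 [0.5984 0.1362 0.0702] [0.6008 0.1398 0.0685] [0.046  0.0517 0.0109]
top 0.076 250 [0.6007 0.1387 0.0816] [0.6007 0.1398 0.08  ] [0.0413 0.0433 0.008 ]
top 0.084 125 [0.6007 0.1406 0.0862] [0.5993 0.1411 0.0863] [0.0366 0.0363 0.0045]
top 0.026 1536 [0.598  0.1362 0.0302] [0.6013 0.1396 0.03  ] [0.1129 0.0741 0.0078]
top 0.015 1357 [0.5972 0.1374 0.0187] [0.6003 0.1397 0.0185] [0.1266 0.1188 0.007 ]
scene 0.063 234 [0.6139 0.1305 0.0694] [0.602  0.1369 0.0685] [0.0463 0.0514 0.011 ]
scene 0.076 260 [0.6043 0.1355 0.0809] [0.601  0.1377 0.0801] [0.0426 0.0443 0.0078]
scene 0.084 83 [0.6016 0.1365 0.0863] [0.5986 0.1357 0.0866] [0.026  0.0234 0.0052]
scene 0.026 1158 [0.6171 0.1314 0.0301] [0.6032 0.1377 0.0299] [0.1117 0.0747 0.0078]
scene 0.015 1073 [0.623  0.1234 0.0186] [0.6366 0.1376 0.0185] [0.1877 0.1204 0.007 ]
```

```bash
python3 -m crank '[{"offset":[0,0.0305,-0.0265],"spin":0},{"offset":[0,0.0305,-0.0265],"spin":0},{"offset":[0,0.0305,-0.0265],"spin":0},{"offset":[0,0.0305,-0.0265],"spin":0},{"offset":[0,0.0305,-0.0265],"spin":0},{"offset":[0,0.0305,-0.0265],"spin":0},{"offset":[0,0.0305,-0.0265],"spin":0},{"offset":[0,0.0305,-0.0265],"spin":0},{"offset":[0,0.0305,-0.0265],"spin":0},{"offset":[0,0.0305,-0.0265],"spin":0}]' 0.087
```

```text
time_s: 1.4
position: [0.4175, -0.2194, 0.405]
tcp_rot: [[0.001, 0.928, 0.371], [-0.0, 0.371, -0.928], [-1.0, 0.0, 0.001]]
force: [1.4, -0.7, 0.6]
opening: 0.998
```

```bash
python3 - <<'E'
from m import *
import pickle
from scipy.optimize import least_squares
# refine nut yaw: crown outline / hexagon from depth in top view
t=pickle.load(open("top0.pkl","rb"));s=pickle.load(open("scene0.pkl","rb"))
for n,p,b in(("top",t,(180,180,220,215)),("scene",s,(330,185,375,235))):
  pts=np.array([world(p,u,v) for v in range(b[1],b[3]) for u in range(b[0],b[2]) if p["depth"][v,u]>0])
  q=pts[(pts[:,2]>.060)&(pts[:,2]<.0725)][:,:2]
  h=cv2.convexHull(q.astype(np.float32))
  best=None
  for c0 in [(0.601,.139)]:
    for a in np.radians(np.arange(0,60,1.)):
      for dx in np.arange(-.004,.0041,.001):
        for dy in np.arange(-.004,.0041,.001):
          r=h[:,0]-np.array(c0)-[dx,dy]
          th=a+np.arange(6)*np.pi/3
          sd=(r@np.c_[np.cos(th),np.sin(th)].T).max(1)-.023
          e=np.abs(sd).mean()
          if best is None or e<best[0]:best=(e,np.degrees(a),dx,dy)
  print(n,len(q),best)
E
```

```text
top 277 (np.float64(0.00022446922249565993), np.float64(1.0), np.float64(0.0), np.float64(0.001))
scene 254 (np.float64(0.00032246745348846586), np.float64(1.0), np.float64(0.001), np.float64(-0.002))
```

```bash
python3 -m crank '[{"offset":[0,0.0305,-0.0265],"spin":0},{"offset":[0,0.0305,-0.0265],"spin":0},{"offset":[0,0.0305,-0.0265],"spin":0},{"offset":[0,0.0305,-0.0265],"spin":0},{"offset":[0,0.0305,-0.0265],"spin":0},{"offset":[0,0.0305,-0.0265],"spin":0},{"offset":[0,0.0305,-0.0265],"spin":0},{"offset":[0,0.0305,-0.0265],"spin":0},{"offset":[0,0.0305,-0.0265],"spin":0},{"offset":[0,0.0305,-0.0265],"spin":0},{"offset":[0,0,0],"spin":0}]'
```

```text
time_s: 2.5
position: [0.6031, 0.1426, 0.4049]
tcp_rot: [[0.003, 0.927, 0.376], [0.002, 0.376, -0.927], [-1.0, 0.004, -0.001]]
force: [-0.0, -0.7, -0.4]
opening: 0.998
```

```bash
python3 - <<'E'
from m import *
import pickle
t=pickle.load(open("top0.pkl","rb"));s=pickle.load(open("scene0.pkl","rb"))
# pivot yaw: fit rectangle to ear-top (z~.03), centred at axis? and pad
for n,p,b in(("top",t,(150,150,260,250)),("scene",s,(290,170,410,290))):
  pts=np.array([world(p,u,v) for v in range(b[1],b[3]) for u in range(b[0],b[2]) if p["depth"][v,u]>0])
  for lo,hi in((.0265,.0335),(.0165,.0205)):
    q=pts[(pts[:,2]>lo)&(pts[:,2]<hi)][:,:2].astype(np.float32)
    q=q[np.hypot(*(q-[.601,.139]).T)<.09]
    r=cv2.minAreaRect(q);print(n,lo,len(q),np.round(r[0],4),np.round(r[1],4),round(r[2],2))
E
```

```text
top 0.0265 1519 [0.6011 0.1398] [0.11   0.0662] 5.0
top 0.0165 1038 [0.6009 0.1397] [0.1197 0.11  ] 5.0
scene 0.0265 1142 [0.6014 0.1372] [0.1111 0.0668] 5.48
scene 0.0165 786 [0.6013 0.1373] [0.1228 0.1106] 5.4
```

```bash
python3 -m crank '[{"offset":[0.011,0,0],"spin":-0.12},{"offset":[0.011,0,0],"spin":-0.12},{"offset":[0.011,0,0],"spin":-0.12},{"offset":[0.011,0,0],"spin":-0.12},{"offset":[0.011,0,0],"spin":-0.12},{"offset":[0.011,0,0],"spin":-0.12},{"offset":[0.011,0,0],"spin":-0.12},{"offset":[0.011,0,0],"spin":-0.12},{"offset":[0.011,0,0],"spin":-0.12},{"offset":[0,0,0],"spin":-0.12},{"offset":[0,0,0],"spin":0},{"offset":[0,0,0],"spin":0}]'
python3 - <<'E'
from m import *
s=bot.read_state();print(s["position"].round(4),s["tcp_rot"].round(4).tolist(),s["joint_positions"].round(1),s["force"].round(2),s["moment"].round(3))
p=bot.capture("scene");save(p,"s1",(230,60,430,260),3);p=bot.capture("top");save(p,"t1")
E
```

```text
time_s: 3.7
position: [0.6016, 0.138, 0.3059]
tcp_rot: [[0.0, -0.007, 1.0], [-0.0, 1.0, 0.007], [-1.0, -0.0, 0.0]]
force: [-0.1, 0.1, 0.6]
opening: 1.0
[0.6016 0.138  0.3059] [[0.0002, -0.0069, 1.0], [-0.0002, 1.0, 0.0069], [-1.0, -0.0002, 0.0002]] [ 2.6 36.6 88.2 -0.  55.2  2.2] [-0.14  0.14  0.63] [-0.026 -0.089  0.057]
```

View pics/s1.png

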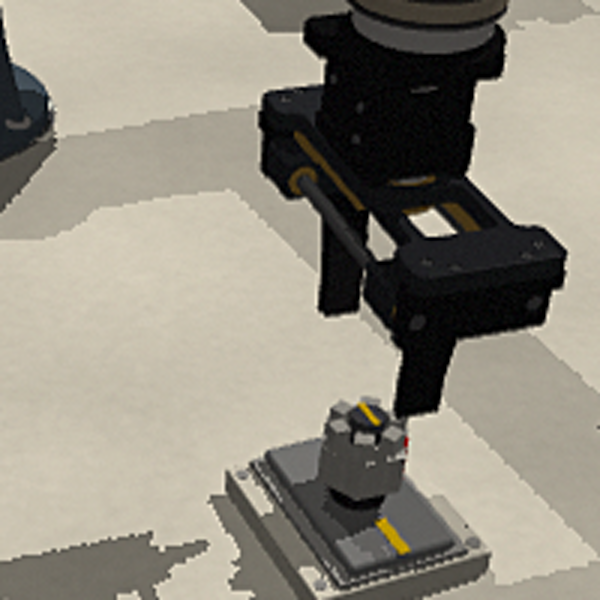

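View pics/t1.png

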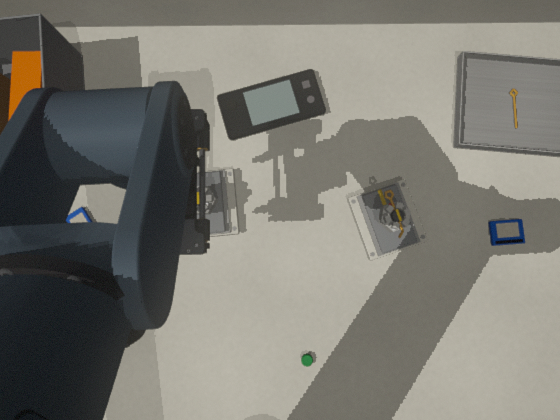

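The scene view shows the open jaws straddling the nut along x, with the fingers clear of the ear. In the top view the arm hides the nut, as expected. Next I descend and then close.

```bash
python3 -m crank '[{"offset":[0.015,0,0],"spin":-0.01},{"offset":[0.02,0,0],"spin":0},{"offset":[0.02,0,0],"spin":0},{"offset":[0.015,0,0],"spin":0},{"offset":[0.01,0,0],"spin":0},{"offset":[0.003,0.0005,0],"spin":0},{"offset":[0,0,0],"spin":0},{"offset":[0,0,0],"spin":0}]'
python3 - <<'E'
from m import *
s=bot.read_state();print(s["position"].round(4),s["tcp_rot"].round(4).tolist(),s["force"].round(2),s["moment"].round(3))
p=bot.capture("scene");save(p,"s2",(290,130,410,250),5)
E
```

```text
time_s: 4.6
position: [0.602, 0.1391, 0.2234]
tcp_rot: [[0.001, -0.02, 1.0], [0.0, 1.0, 0.02], [-1.0, 0.0, 0.001]]
force: [0.7, -0.5, 0.4]
opening: 1.002
[0.602  0.1391 0.2234] [[0.0015, -0.02, 0.9998], [0.0001, 0.9998, 0.02], [-1.0, 0.0, 0.0015]] [ 0.68 -0.55  0.37] [ 0.009 -0.088  0.043]
```

View pics/s2.png

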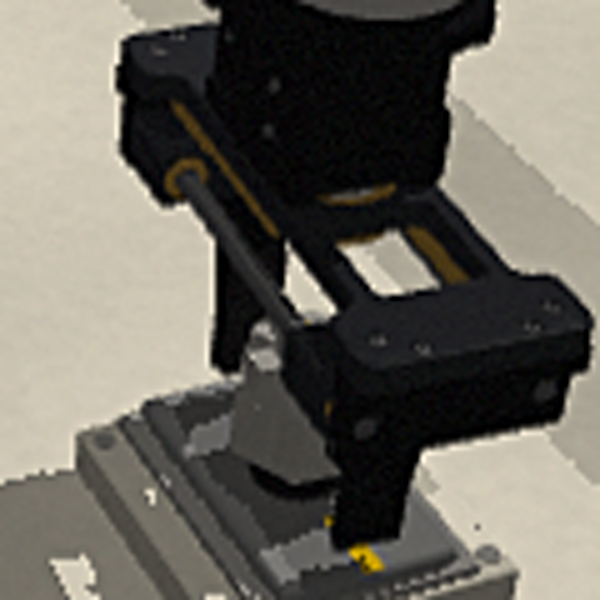

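The fingers straddle the nut with their tips just above the ear. Closing now.

```bash
python3 -m crank '[{"offset":[0,0,0],"spin":0},{"offset":[0,0,0],"spin":0},{"offset":[0,0,0],"spin":0},{"offset":[0,0,0],"spin":0},{"offset":[0,0,0],"spin":0},{"offset":[0,0,0],"spin":0}]' 0.035
python3 - <<'E'
from m import *
s=bot.read_state();print(s["position"].round(4),s["tcp_rot"].round(4).tolist(),s["force"].round(2),s["moment"].round(3),s["opening"]*.087)
E
```

```text
time_s: 5.25
position: [0.6016, 0.1391, 0.2227]
tcp_rot: [[-0.0, -0.02, 1.0], [0.0, 1.0, 0.02], [-1.0, 0.0, -0.0]]
force: [-1.2, -0.6, 0.6]
opening: 0.538
[0.6016 0.1391 0.2227] [[-0.0002, -0.02, 0.9998], [0.0, 0.9998, 0.02], [-1.0, 0.0, -0.0002]] [-1.16 -0.6   0.63] [-0.038  0.539 -0.034] 0.04680099386250339
```

```bash
python3 -m crank '[{"offset":[0,0,0],"spin":0.05},{"offset":[0,0,0],"spin":0.08},{"offset":[0,0,0],"spin":0.08},{"offset":[0,0,0],"spin":0.08},{"offset":[0,0,0],"spin":0.08},{"offset":[0,0,0],"spin":0.08},{"offset":[0,0,0],"spin":0.08},{"offset":[0,0,0],"spin":0.08},{"offset":[0,0,0],"spin":0.08},{"offset":[0,0,0],"spin":0.08},{"offset":[0,0,0],"spin":0.08},{"offset":[0,0,0],"spin":0.04}]'
python3 -m crank '[{"offset":[0,0,0],"spin":0.03},{"offset":[0,0,0],"spin":0},{"offset":[0,0,0],"spin":0},{"offset":[0,0,0],"spin":0}]'
cat > st.py <<'E'
from m import *
s=bot.read_state();R=s["tcp_rot"];print(s["time_s"],s["position"].round(4),"yaw",np.degrees(np.arctan2(R[1,2],R[0,2])).round(2),"tiltx",R[:2,0].round(4),s["force"].round(2),s["moment"].round(3),s["opening"]*.087)
E
python3 st.py; python3 - <<'E'
from m import *
p=bot.capture("scene");save(p,"s3",(290,130,410,250),5)
E
```

```text
time_s: 6.45
position: [0.6011, 0.1391, 0.2227]
tcp_rot: [[-0.002, 0.765, 0.644], [-0.0, 0.644, -0.765], [-1.0, -0.002, -0.001]]
force: [-1.7, 0.2, 1.2]
opening: 0.52
time_s: 6.85
position: [0.6011, 0.1391, 0.2227]
tcp_rot: [[-0.002, 0.783, 0.622], [0.0, 0.622, -0.783], [-1.0, -0.001, -0.001]]
force: [-3.4, -0.4, 2.6]
opening: 0.524
6.85 [0.6011 0.1391 0.2227] yaw -51.56 tiltx [-0.0019  0.0001] [-3.42 -0.4   2.59] [ 0.106  0.426 -0.054] 0.04558471172576412
```

View pics/s3.png

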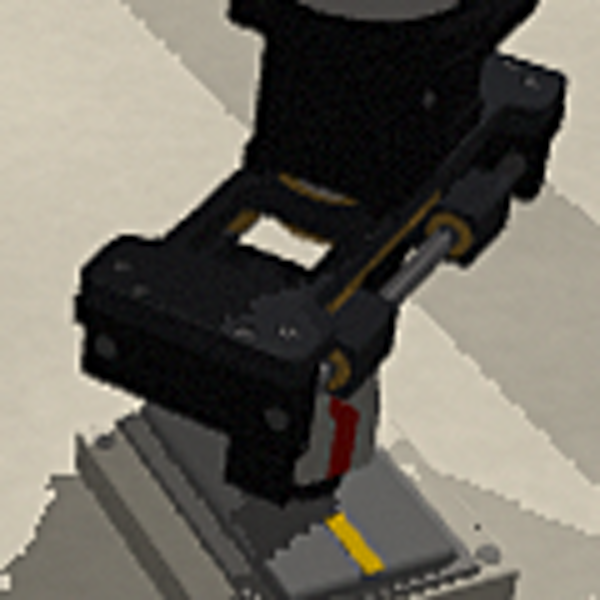

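The nut followed the jaws: its red stripe now shows near zoom (345,437), just short of the yellow line. I'll measure what's left.

```bash
cat > red.py <<'E'
from m import *
from scipy.optimize import brentq
# compare red stripe in the scene picture with the yellow line, same picture; fits axis to picture
def run(p,ax,box=(290,170,410,290)):
    out=[]
    for a,c,px in comps(p,box,"r"):
        P=np.array([world(p,*q) for q in px if p["depth"][q[1],q[0]]>0])
        print("red",a,c.round(1),P.mean(0).round(4),"zr",P[:,2].min().round(3),P[:,2].max().round(3),"ang(mean)",np.degrees(np.arctan2(*(P.mean(0)[:2]-ax)[::-1])).round(1))
        if P[:,2].max()<.095:out.append(P)
    for a,c,px in comps(p,box,"y"):
        P=np.array([world(p,*q) for q in px if p["depth"][q[1],q[0]]>0])
        print("yel",a,c.round(1),P.mean(0).round(4),"ang(mean)",np.degrees(np.arctan2(*(P.mean(0)[:2]-ax)[::-1])).round(1))
    # intersect red pixel rays with the vertical plane cylinder: flat at 23 mm
    K=p["K"];T=np.linalg.inv(p["world_to_cam"])
    for a,c,px in comps(p,box,"r"):
        f=lambda t:(lambda w:w)(0)
        o=T[:3,3];r=T[:3,:3]@np.array([(c[0]-K[0,2])/K[0,0],-(c[1]-K[1,2])/K[1,1],-1.])
        th=np.radians(10.)
        for _ in range(50):
            n=np.array([np.cos(th),np.sin(th)])
            k=(.023-(o[:2]-ax)@n)/(r[:2]@n);X=o+r*k
            th=np.arctan2(*(X[:2]-ax)[::-1])
        print("red on flat: ang",np.degrees(th).round(2),X.round(4))
E
python3 - <<'E'
from red import *
p=bot.capture("scene")
run(p,np.array([.6013,.1373]))
E
```

```text
red 4 [357.  210.5] [0.616  0.141  0.0711] zr 0.07 0.072 ang(mean) 14.0
red 5 [359.8 213.4] [0.6234 0.1428 0.0704] zr 0.069 0.072 ang(mean) 13.9
red 3 [356.7 218. ] [0.6238 0.1381 0.062 ] zr 0.06 0.064 ang(mean) 2.0
red 3 [359. 218.] [0.6225 0.1431 0.0599] zr 0.057 0.062 ang(mean) 15.4
red 3 [356.3 223.3] [0.6233 0.1393 0.0499] zr 0.049 0.051 ang(mean) 5.2
yel 3 [373. 173.] [0.6114 0.1615 0.1383] ang(mean) 67.4
yel 3 [358. 189.] [0.6427 0.1221 0.1374] ang(mean) -20.1
yel 54 [360.6 238.4] [0.6408 0.1415 0.0311] ang(mean) 6.1
red on flat: ang -2.41 [0.6243 0.1363 0.0785]
red on flat: ang 13.22 [0.6237 0.1426 0.0707]
red on flat: ang 1.28 [0.6243 0.1378 0.0625]
red on flat: ang 12.84 [0.6237 0.1424 0.061 ]
red on flat: ang 3.6 [0.6243 0.1387 0.0508]
```

```bash
python3 - <<'E'
from m import *
p=bot.capture("scene")
hsv=cv2.cvtColor(p["pixels"],cv2.COLOR_BGR2HSV).astype(int)
m=((hsv[...,0]<8)|(hsv[...,0]>172))&(hsv[...,1]>120)&(hsv[...,2]>35)
ax=np.array([.6013,.1373])
K=p["K"];T=np.linalg.inv(p["world_to_cam"]);o=T[:3,3]
for v in range(205,228):
    us=np.where(m[v,345:372])[0]+345
    if len(us)==0:continue
    res=[]
    for u in (us.min()-.5,us.mean(),us.max()+.5):
        r=T[:3,:3]@np.array([(u-K[0,2])/K[0,0],-(v-K[1,2])/K[1,1],-1.])
        th=np.radians(8.);n=np.array([np.cos(th),np.sin(th)]);k=(.023-(o[:2]-ax)@n)/(r[:2]@n);X=o+r*k
        res.append(np.degrees(np.arctan2(*(X[:2]-ax)[::-1])).round(1))
    print(v,us.min(),us.max(),len(us),res,X[2].round(3))
E
```

```text
209 356 356 1 [np.float64(-10.8), np.float64(-8.6), np.float64(-6.3)] 0.082
210 356 358 3 [np.float64(-10.2), np.float64(-3.3), np.float64(3.9)] 0.079
211 356 360 5 [np.float64(-9.5), np.float64(2.3), np.float64(14.6)] 0.076
212 356 361 6 [np.float64(-8.8), np.float64(5.5), np.float64(20.2)] 0.073
213 356 361 6 [np.float64(-8.1), np.float64(6.2), np.float64(21.0)] 0.071
214 357 361 5 [np.float64(-2.8), np.float64(9.5), np.float64(21.7)] 0.068
215 357 360 4 [np.float64(-2.0), np.float64(7.8), np.float64(17.7)] 0.067
216 357 360 4 [np.float64(-1.3), np.float64(8.6), np.float64(18.5)] 0.065
217 357 360 4 [np.float64(-0.5), np.float64(9.4), np.float64(19.3)] 0.062
218 356 360 5 [np.float64(-4.6), np.float64(7.7), np.float64(20.0)] 0.06
219 356 360 5 [np.float64(-3.9), np.float64(8.5), np.float64(20.8)] 0.058
220 356 359 4 [np.float64(-3.1), np.float64(6.7), np.float64(16.7)] 0.056
221 356 359 4 [np.float64(-2.4), np.float64(7.5), np.float64(17.5)] 0.054
222 356 359 4 [np.float64(-1.7), np.float64(8.3), np.float64(18.3)] 0.052
223 356 359 4 [np.float64(-0.9), np.float64(9.1), np.float64(19.1)] 0.049
224 356 358 3 [np.float64(-0.1), np.float64(7.4), np.float64(14.9)] 0.048
225 355 356 2 [np.float64(-4.3), np.float64(0.6), np.float64(5.6)] 0.047
```

```bash
python3 -m crank '[{"offset":[0,0,0],"spin":0.02},{"offset":[0,0,0],"spin":0.02},{"offset":[0,0,0],"spin":0.015},{"offset":[0,0,0],"spin":0},{"offset":[0,0,0],"spin":0},{"offset":[0,0,0],"spin":0}]'; python3 st.py
python3 -m crank '[{"offset":[0,0,0],"spin":0},{"offset":[0,0,0],"spin":0},{"offset":[0,0,0],"spin":0},{"offset":[0,0,0],"spin":0}]' 0.087; python3 st.py
```

```text
time_s: 7.6
position: [0.6011, 0.1391, 0.2227]
tcp_rot: [[-0.002, 0.817, 0.577], [0.0, 0.577, -0.817], [-1.0, -0.002, -0.001]]
force: [-4.8, 1.2, 4.2]
opening: 0.521
7.6 [0.6011 0.1391 0.2227] yaw -54.77 tiltx [-0.002   0.0001] [-4.78  1.19  4.21] [0.156 0.854 0.066] 0.04537038000287615
time_s: 8.0
position: [0.6023, 0.1389, 0.2228]
tcp_rot: [[0.002, 0.817, 0.577], [-0.0, 0.577, -0.817], [-1.0, 0.002, 0.001]]
force: [0.3, 0.2, 0.5]
opening: 0.798
8.0 [0.6023 0.1389 0.2228] yaw -54.74 tiltx [ 0.0019 -0.    ] [0.31 0.19 0.54] [-0.032 -0.009  0.032] 0.06944529331717139
```

Now I raise the tool 84 mm and swing it sideways along tool −y (back toward the robot) so the top camera can see the nut.

```bash
python3 -m crank '[{"offset":[0,0,0],"spin":0},{"offset":[-0.005,0,0],"spin":0},{"offset":[-0.02,0,0],"spin":0},{"offset":[-0.03,0,0],"spin":0},{"offset":[-0.03,0,0],"spin":0},{"offset":[-0.01,0.01,0.03],"spin":0},{"offset":[0,0,0.04],"spin":0},{"offset":[0,0,0.045],"spin":0},{"offset":[0,0,0.045],"spin":0},{"offset":[0,0,0.03],"spin":0},{"offset":[0,0,0],"spin":0}]'; python3 st.py
python3 - <<'E'
from m import *
import pickle
for n in("scene","top"):
    p=bot.capture(n);save(p,n+"4");pickle.dump(p,open(n+"4.pkl","wb"))
    save(p,n+"4z",(150,140,290,260) if n=="top" else (290,170,410,290),5)
E
```

```text
time_s: 9.1
position: [0.7217, -0.0148, 0.3182]
tcp_rot: [[0.004, 0.819, 0.574], [-0.002, 0.574, -0.819], [-1.0, 0.002, 0.004]]
force: [0.1, -0.5, -0.2]
opening: 1.001
9.1 [ 0.7217 -0.0148  0.3182] yaw -54.99 tiltx [ 0.0043 -0.0021] [ 0.11 -0.46 -0.21] [-0.038  0.024  0.001] 0.08705626563859332
```

View pics/top4z.png

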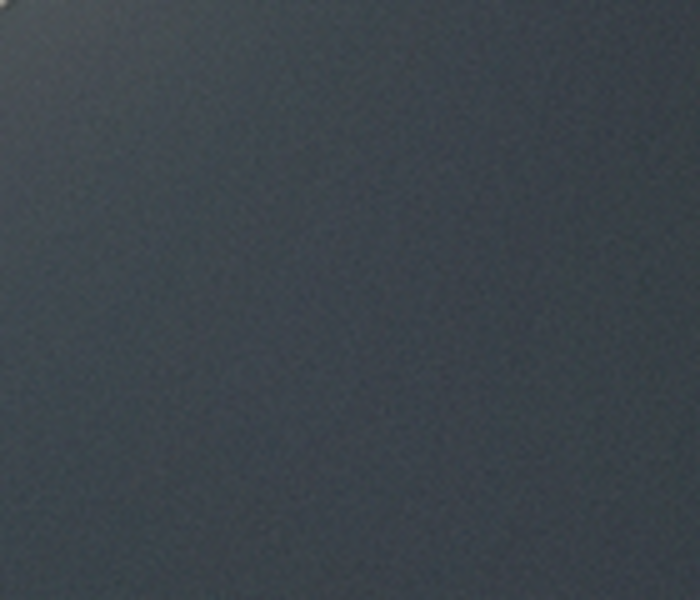

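View pics/scene4z.png

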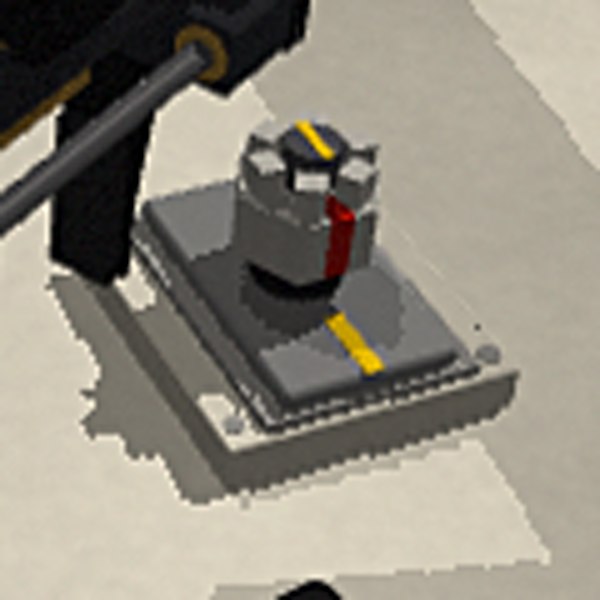

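Scene view: the red stripe (zoom 340,235) now appears in line with the yellow line (zoom 355,343) and with the stud mark. The arm covers the nut in the top view, so I'll move further off to check from above.

```bash
python3 -m crank '[{"offset":[-0.02,-0.015,0.01],"spin":0},{"offset":[-0.02,-0.03,0.02],"spin":0},{"offset":[-0.02,-0.035,0.02],"spin":0},{"offset":[-0.02,-0.035,0.02],"spin":0},{"offset":[0,-0.035,0.02],"spin":0},{"offset":[0,-0.035,0.02],"spin":0},{"offset":[0,-0.035,0.02],"spin":0},{"offset":[0,-0.035,0.02],"spin":0},{"offset":[0,-0.035,0.02],"spin":0},{"offset":[0,-0.035,0.02],"spin":0},{"offset":[0,0,0],"spin":0}]'; python3 st.py
python3 - <<'E'
from m import *
import pickle
for n in("scene","top"):
    p=bot.capture(n);save(p,n+"5");pickle.dump(p,open(n+"5.pkl","wb"))
    save(p,n+"5z",(150,140,290,260) if n=="top" else (290,170,410,290),5)
    b=(180,180,220,215) if n=="top" else (330,185,375,235)
    pts=np.array([world(p,u,v) for v in range(b[1],b[3]) for u in range(b[0],b[2]) if p["depth"][v,u]>0])
    q=pts[(pts[:,2]>.060)&(pts[:,2]<.0725)][:,:2]
    if len(q)<20: continue
    h=cv2.convexHull(q.astype(np.float32));R=[]
    for a in np.radians(np.arange(-20,30,.5)):
      for dx in np.arange(-.003,.0031,.0005):
        for dy in np.arange(-.003,.0031,.0005):
          r=h[:,0]-np.array((.601,.1385))-[dx,dy];th=a+np.arange(6)*np.pi/3
          R.append((np.abs((r@np.c_[np.cos(th),np.sin(th)].T).max(1)-.023).mean(),np.degrees(a),dx,dy))
    print(n,[np.round(x,5) for x in sorted(R)[:4]])
    hsv=cv2.cvtColor(p["pixels"],cv2.COLOR_BGR2HSV).astype(int)
    m=((hsv[...,0]<8)|(hsv[...,0]>172))&(hsv[...,1]>120)&(hsv[...,2]>35)
    ax=np.array([.6012,.1398]) if n=="top" else np.array([.6013,.1373])
    v,u=np.where(m);k=(u>=b[0])&(u<b[2])&(v>=b[1])&(v<b[3]);u,v=u[k],v[k]
    P=np.array([world(p,x,y) for x,y in zip(u,v)]);P=P[(P[:,2]>.04)&(P[:,2]<.09)];d=P[:,:2].mean(0)-ax
    print("red n",len(P),P.mean(0).round(4),"ang",np.degrees(np.arctan2(d[1],d[0])).round(2))
    for a,c,px in comps(p,(150,140,290,260) if n=="top" else (290,170,410,290),"y"):
        P=np.array([world(p,*q) for q in px]);Q=P[:,:2]-P[:,:2].mean(0);V=np.linalg.eigh(Q.T@Q)[1][:,1];d=P[:,:2].mean(0)-ax
        print("yel",a,P.mean(0).round(4),"ang",np.degrees(np.arctan2(d[1],d[0])).round(2),"dir",np.degrees(np.arctan(V[1]/V[0])).round(2))
E
```

```text
time_s: 10.3
position: [0.5612, -0.3571, 0.3998]
tcp_rot: [[0.0, 0.819, 0.574], [-0.004, 0.574, -0.819], [-1.0, -0.002, 0.003]]
force: [0.4, -0.5, -0.0]
opening: 0.999
10.3 [ 0.5612 -0.3571  0.3998] yaw -54.97 tiltx [ 0.0004 -0.004 ] [ 0.38 -0.47 -0.01] [ 0.075 -0.013  0.016] 0.08692187763002404
scene [array([ 4.3e-04,  6.0e+00,  5.0e-04, -1.5e-03]), array([ 4.4e-04,  5.5e+00,  5.0e-04, -1.5e-03]), array([ 4.5e-04,  5.0e+00,  5.0e-04, -1.5e-03]), array([ 4.5e-04,  6.5e+00,  5.0e-04, -1.5e-03])]
red n 72 [0.622  0.1399 0.0628] ang 7.24
yel 22 [0.5989 0.1384 0.0865] ang 155.42 dir -2.45
yel 53 [0.6411 0.1416 0.0311] ang 6.12 dir 5.17
top [array([2.4e-04, 5.5e+00, 0.0e+00, 1.0e-03]), array([2.4e-04, 6.0e+00, 0.0e+00, 1.0e-03]), array([2.4e-04, 6.5e+00, 0.0e+00, 1.0e-03]), array([2.5e-04, 5.0e+00, 0.0e+00, 1.5e-03])]
red n 7 [0.6223 0.1429 0.0716] ang 8.26
yel 43 [0.6444 0.1437 0.0312] ang 5.16 dir 5.53
yel 27 [0.6012 0.1396 0.087 ] ang -83.94 dir 4.4
```

View pics/top5z.png

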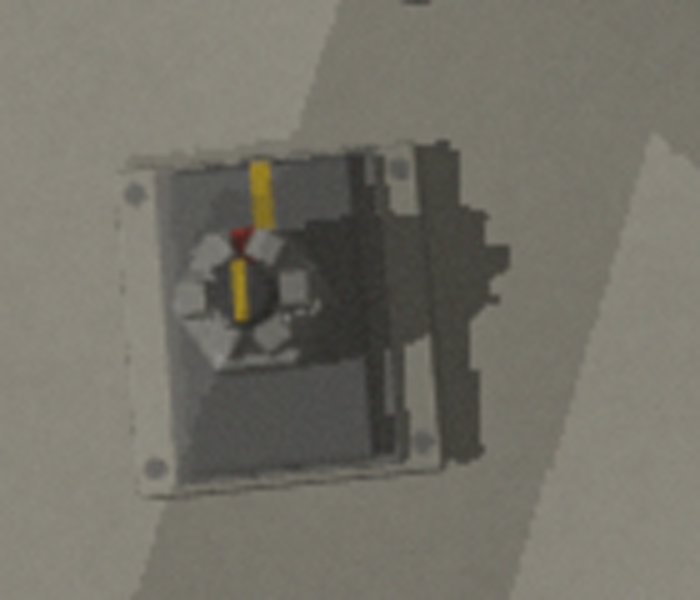

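```bash
python3 - <<'E'
from m import *
import pickle
p=pickle.load(open("scene5.pkl","rb"))
hsv=cv2.cvtColor(p["pixels"],cv2.COLOR_BGR2HSV).astype(int)
K=p["K"];T=np.linalg.inv(p["world_to_cam"]);o=T[:3,3]
im=p["pixels"].astype(float);w=np.clip(im[...,2]-(im[...,0]+im[...,1])/2-15,0,None)
for ax in ([.6013,.1373],[.6015,.1370],[.601,.1376]):
  ax=np.array(ax);A=[]
  for v in range(211,224):
    us=np.arange(350,366);ww=w[v,us]
    if ww.sum()<60:continue
    u=(us*ww).sum()/ww.sum()
    r=T[:3,:3]@np.array([(u-K[0,2])/K[0,0],-(v-K[1,2])/K[1,1],-1.])
    th=np.radians(5.5);n=np.array([np.cos(th),np.sin(th)]);k=(.023-(o[:2]-ax)@n)/(r[:2]@n);X=o+r*k
    if .048<X[2]<.068:A.append(np.degrees(np.arctan2(*(X[:2]-ax)[::-1])))
  print(ax,np.round(A,1),np.mean(A).round(2))
  # yellow line on ear in same picture, weighted
  yw=np.clip(np.minimum(im[...,1],im[...,2])-im[...,0]-30,0,None)
  vv,uu=np.mgrid[225:250,345:375];W=yw[225:250,345:375].ravel()
  P=np.array([world(p,a,b,z=.030)[:2] for a,b in zip(uu.ravel(),vv.ravel())]);P,W=P[W>0],W[W>0]
  c=(P*W[:,None]).sum(0)/W.sum();Q=P-c;V=np.linalg.eigh((Q*W[:,None]).T@Q)[1][:,1]
  print(" yellow centroid ang",np.degrees(np.arctan2(*(c-ax)[::-1])).round(2),"dir",np.degrees(np.arctan(V[1]/V[0])).round(2))
E
```

```text
[0.6013 0.1373] [5.9 5.4 5.5 6.3 5.3 5.3 6.1 5.1] 5.62
 yellow centroid ang 7.23 dir 5.04
[0.6015 0.137 ] [6.4 5.9 6.  6.8 5.8 5.8 6.6 5.6] 6.12
 yellow centroid ang 7.7 dir 5.04
[0.601  0.1376] [5.5 5.1 5.2 5.9 5.  4.9 5.8 4.8] 5.28
 yellow centroid ang 6.74 dir 5.04
```

Red slot at 5.3–6.1° and yellow line at 5.0–5.5° (line direction and plate edges) in world yaw: lined up to within about 1°. The gripper is open and clear, so I'm handing in.

```bash
python3 -c "
from rig import bot
print(bot.hand_in())"
```

```text
the job is handed in; nothing more can be done
None
```

The castle nut on the unpinned pivot is tightened and its red slot lines up with the yellow line, as closely as I could measure. I gripped it across two flats and turned it clockwise 0.92 rad. I then checked the stripe and added 0.055 rad, without running past the line or backing off. I opened the gripper, lifted clear and handed in at about 10.4 s; the pinned pivot was not touched.

**Last checks:**

| Measure | World yaw |
|---|---|
| Nut, hexagon fit, both views | 5.5–6° |
| Nut, red stripe on the flat, scene view | 5.3–6.1° |
| Jaws at release (flats are 60° apart) | 5.2° |
| Line, from its direction and the plate edges | 5.0–5.5° |

So the slot is within about 1° of the line.

**Checks that disagreed:** Three cruder readings were off by 1–3°:
- The average of all red pixels in the scene view gave 7.2°.
- A 7-pixel red patch in the top view gave 8.3°.
- The yellow line's centroid gave 6–7° in the scene view.

I put these down to pixel noise and the 2 mm calibration error.

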